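Hang a shelf ledge on a slotted rack and stock it

ROBOT

A 7-joint arm with a two-finger parallel gripper is mounted at the origin on the work surface; the furniture and walls round the work are solid. World frame = base frame: x ahead of the robot, y to its left, z up, the work surface at z = 0. Lengths are in m, angles in rad, forces in N, time in s.
With the tool pointing down it reaches from about 0.35 to 0.9 m from the base axis. Payload 7.2 kg.
Tool frame: the origin (TCP) lies midway between the tips of the shut fingers; the grasp point (between the pads) lies 19 mm behind it; z points along the fingers, y is the line along which they close (so a half turn about z gives the same grasp; the last joint's range is limited). The gripper opens to 88 mm and grips with 3 to 60 N. Pads are 20 mm wide; open, the fingers measure 115 mm over their backs; the gripper's body (75 mm by 178 mm) begins 61 mm behind the grasp point.
Start: joints at [1.099, 0.411, -0.013, 1.596, 0.006, 1.134, -0.082], TCP at [0.246, -0.575, 0.223] pointing down, gripper open.
Joint ranges: [-2.95, 2.95], [-0.29, 1.99], [-1.47, 1.44], [0.14, 2.54], [-1.03, 4.17], [0.13, 1.85], [-2.86, 2.86]. Speed limits (rad/s): [2.39, 2.39, 3.01, 3.01, 3.14, 3.14, 3.14].

INTERFACE

Orientations are given as a unit quaternion [x, y, z, w].
In Python, from rig import manip gives the robot as it stands. The module is installed in compiled form; this text tells all that it offers. Calls block until the motion is done:
- manip.move_pose(position, orientation): joint-space move of the TCP to a pose.
- manip.move_linear(position, attitude=None, velocity=0.15, f_stop=None): straight line of the TCP; attitude=None keeps the orientation; velocity is the mean speed in m/s. With f_stop (N) it stops when the force on the tool has changed by that much, and returns True; else False.
- manip.movej(angles): joint-space move.
- manip.gripper_to(opening, f_grip=None): finger opening in m; f_grip is the grip in N (None keeps the last); returns when the fingers have stopped.
- manip.pause(seconds).
- manip.ik(position, orientation): joint angles nearest the present ones, or None.
- manip.snapshot(name): name is "side" or "top" or "wrist"; returns a dict with "img" (384x512x3 uint8, red, green, blue), "range_z" (384x512 float32, m along the optical axis (not along the pixel's ray), 0 where there is no reading), "intrinsics" (3x3 intrinsics, pixels), "dist_coeffs" ([k1, k2, p1, p2, k3] as OpenCV has them; the pictures are not rectified), "eye" and "orientation" of the camera in the world; the wrist camera has in their place "hand_eye" (4x4, takes a point from camera to tool coordinates, whose origin is the TCP and whose axes are the flange's). Camera axes: x right, y down, z forward; pixel columns grow to the right and rows downward; lengths in m; the calibration is good to about 2 mm. A picture is of the moment at which its call begins: read the wrist's pose just before it.
A pose or a line that the arm cannot do raises manip.PlanningError and nothing moves.
- manip.sign_off(): hands the job in; it is judged then, once.
Readings, each from a call of its own:
- manip.current_t(): time.
- manip.current_joint_positions(): joint angles.
- manip.current_qd(): joint speeds.
- manip.current_effort(): joint torques, N m.
- manip.current_position(): TCP position.
- manip.current_orientation(): TCP orientation.
- manip.current_force(): force on the tool from outside, world axes, zero at the start.
- manip.current_wrist_torque(): the same for the moment, N m.
- manip.current_width(): finger opening in m.
- manip.current_gripper_force(): force on a finger pad.
Only numpy, scipy, OpenCV 4.12 (cv2) and the standard library are available. Lean on these libraries where they do the work, as an engineer would, in place of code of your own. Each camera call takes 0.05 s, during which the arm holds its last target. There are 200 camera calls.

TASK

Hang the wooden shelf ledge on the little slotted rack: hook its two steel tabs into the upper pair of slots, then press the ledge down until both ends are fully home and locked. Only after that, set the tape measure upright and lengthwise in the middle part of the ledge. Do not knock over or push away the other things standing on the worktop.

Things in the scene. Friction and masses are not known exactly. Their poses are not given: they have to be found in the camera images.
- rack: Steel rack fixed to the worktop: two uprights 172 mm tall, 36 wide, centred at y = +-75 mm; origin on the worktop between them in their front plane, z up, x away from the robot into the slots. Front plates 4 mm thick (x 0 to 4), each with 2 slots 18 wide, 50 high: lower z 30 to 80, upper z 112 to 162 mm. Between them all is open above z = 33 mm; a foot plate 6 mm high reaches to x = -25 mm.
- ledge: Loose shelf ledge, about 0.25 kg, lying right way up: wooden bar 46 (x) x 190 (y) x 40 (z) mm, origin at the centre of its underside, z up, x towards two steel tab plates on its back (y = +-75, 34 wide, z 0 to 46, rear face x = 27 mm). Locked on the rack, its origin is at about (-28, 0, 80) mm in the rack's frame, axes alike. Pressed by its top near the ends (y = +-75 mm).
- slot_left (a point): Middle of the lower edge of the upper slot in the rack's +y upright, halfway through the 4 mm plate. To enter freely, the ledge must be held 28 to 40 mm (best 34) above its locked height, then moved along the rack's +x until its tab plates are at the uprights.
- slot_right (a point): The same point of the upper slot in the rack's -y upright.
- tab_left (a point): Middle of the underside of the neck of the hooked tab at the ledge's +y end, at (30.5, 75, 32) mm in the ledge's frame; it comes to rest on slot_left (within 2 mm in height). The tab is 10 mm wide: a neck at z 32 to 42 mm runs back from the plate; 5.5 mm behind the plate it drops to z = 4 mm, ending in a toe that reaches back to x = 40.5 mm.
- tab_right (a point): The same for the tab at the ledge's -y end (30.5, -75, 32), for slot_right.
- catch_left (a joint): Spring catch behind the +y upper slot: 0 m sprung out, up to 0.008 m pushed back. A ledge let down into the slots stops on the catches about 15 mm above home; from there each end needs a push down of up to 15 N (one end after the other is fine) till the neck sits on the slot's edge; then the catch springs out over the toe and stops the tab from lifting.
- catch_right (a joint): The same for the -y upper slot.
- tape_measure: Yellow and black tape measure standing upright, 36 (x) x 82 (y) x 67 (z) mm, 0.3 kg, its flat sides facing +x and -x, 34 mm apart. Origin at the centre of its underside, z up, y along its length; the case fills y -28 to 41 mm, with the small metal hook at the -y end. It and the screw box may trade places.
- screw_box: Bystander: card box 60 x 80 x 52 mm, origin at the centre of its underside.
- spray_can: Bystander: spray can, 65 mm across, 237 mm tall, origin at the centre of its underside.
- screw_jar: Bystander: jar with screw lid, 68 mm across, 92 mm tall, origin at the centre of its underside.
- offcut_2: Bystander: wooden offcut 38 x 110 x 38 mm, origin at the centre of its underside.

How it is judged:
On the way, in this order (a step that is already met when the one before it is completed fails the run):
1. both tabs of the ledge are home in the upper slots and locked by their catches (z of tab_left in the frame of slot_left between -0.004 and 0.004 m and horizontal distance between tab_left and slot_left below 0.008 m and value of joint each of catch_left, catch_right below 0.002 m and z of tab_right in the frame of slot_right between -0.004 and 0.004 m and horizontal distance between tab_right and slot_right below 0.008 m), for 0.2 s.
2. the tape measure stands lengthwise on the locked ledge (all of step 1 and z of tape_measure in the frame of ledge between 0.034 and 0.047 m and x of tape_measure in the frame of ledge between -0.015 and 0.015 m and y of tape_measure in the frame of ledge between -0.065 and 0.065 m and angle between tape_measure's own z axis and vertical below 0.2 rad and angle between the y axis of tape_measure and the y axis of ledge, either way round below 0.35 rad), for 0.2 s.
At the end, for the whole second after the job is handed in: Both tab necks within 4 mm in height and 8 mm in plan of the upper slots' lower edges, both catches sprung out (under 2 mm); tape measure on the ledge, within 15 mm of its middle line and 65 mm of its centre, upright within 0.2 rad, lengthwise within 0.35 rad; both at rest (all of step 2 and linear speed of each of tape_measure, ledge below 0.02 m/s); the robot touches nothing.
It fails at once if the screw box, spray can, screw jar or offcut is pushed more than 40 mm away or knocked over (distance of any of screw_box, spray_can, screw_jar, offcut_2 from where it was at the start of the episode above 0.04 m or angle between any of screw_box, spray_can, screw_jar, offcut_2's own z axis and vertical above 0.6 rad).
It also fails if it takes over 72 s, if anything falls off the work surface, if the arm or the gripper's body presses on something with over 40 N, if the wrist force passes 120 N, or if a joint passes its speed limit or range.

## Working session

There is one attempt and no reset: what is moved stays moved. The work goes in short steps, each a Python script; the robot and the scene stay as the last script left them, time stands still between calls to the robot, and variables do not carry over. Pictures are saved under pics/ and viewed, at most 10 in all, crops included, and the job is handed in when it is done.

```bash
mkdir -p pics; cat > h.py <<'E'
import numpy as np, cv2
from scipy.spatial.transform import Rotation as R
from rig import manip as m
def cam(name):
    if name=='wrist':
        p=np.array(m.current_position());q=R.from_quat(m.current_orientation())
    s=m.snapshot(name)
    if name=='wrist':
        T=np.array(s['hand_eye']); Rm=q.as_matrix()@T[:3,:3]; t=p+q.apply(T[:3,3])
    else:
        o=np.array(s['orientation']); Rm=R.from_quat(o).as_matrix() if o.size==4 else o; t=np.array(s['eye'])
    s['R']=Rm;s['t']=t
    z=s['range_z'];h,w=z.shape
    uv=np.stack(np.meshgrid(np.arange(w),np.arange(h)),-1).reshape(-1,1,2).astype(np.float64)
    n=cv2.undistortPoints(uv,np.array(s['intrinsics']),np.array(s['dist_coeffs']))[:,0]
    P=np.c_[n,np.ones(len(n))]*z.reshape(-1,1)
    W=(P@Rm.T+t).reshape(h,w,3); W[z==0]=np.nan
    s['W']=W
    return s
def save(s,f): cv2.imwrite('pics/'+f,s['img'][:,:,::-1])
E
python3 - <<'E'
from h import *
a=[]
for n in('side','top'):
    s=cam(n);print(n,s['t'],np.round(s['R'],2).tolist(),s['intrinsics'][0]); a.append(s['img']); np.savez(n,W=s['W'],img=s['img'])
    save(s,n+'0.png')
print(m.current_t(),m.current_orientation(),m.current_force())
E
```

```text
side [ 0.34211717 -1.03651381  1.09778904] [[1.0, -0.06, 0.06], [-0.08, -0.65, 0.75], [-0.01, -0.76, -0.65]] [483.79790817   0.         251.2584696 ]
top [0.24819666 0.11849959 1.34200353] [[-0.0, -0.99, 0.11], [-1.0, 0.0, -0.01], [0.01, -0.11, -0.99]] [348.64236714   0.         250.87729091]
0.1 [ 9.79685993e-01  2.00536355e-01 -1.93390139e-04 -6.99226347e-04] [ 0.15806397 -0.04783102  0.16425361]
```

View pics/side0.png

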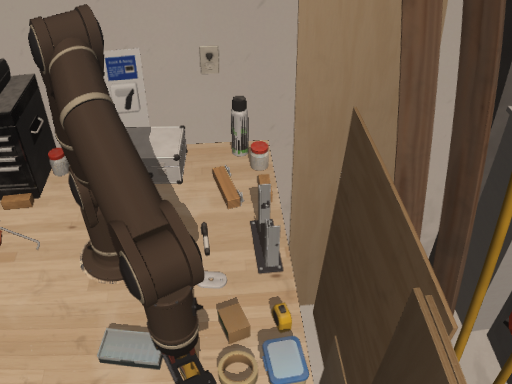

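View pics/top0.png

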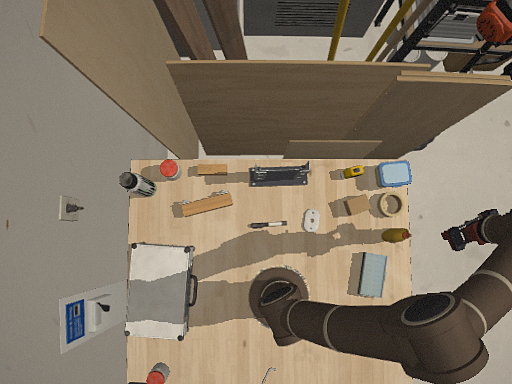

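Side view: ledge at about (226,187), rack at (266,235), tape measure at (283,316), screw box at (234,320). Top view: ledge (205,205), offcut (212,169), rack (280,175), tape (353,171), box (357,205).

```bash
cat > meas.py <<'E'
import numpy as np,cv2
def rect(P):
    (c,s,a)=cv2.minAreaRect((P[:,:2]*1000).astype(np.float32)); return np.round(c,1),np.round(s,1),round(a,1),len(P)
def sel(W,x0,x1,y0,y1,z0,z1):
    P=W.reshape(-1,3);P=P[np.isfinite(P[:,0])]
    return P[(P[:,0]>x0)&(P[:,0]<x1)&(P[:,1]>y0)&(P[:,1]<y1)&(P[:,2]>z0)&(P[:,2]<z1)]
E
python3 - <<'E'
import numpy as np,cv2
from meas import *
for n in('top','side'):
    d=np.load(n+'.npz');W=d['W']; 
    m=(W[...,2]>.02)&(W[...,2]<.3)&(W[...,0]>.25)&(W[...,0]<.75)&(abs(W[...,1])<.7)
    k,l,st,c=cv2.connectedComponentsWithStats(m.astype(np.uint8))
    print(n)
    for i in range(1,k):
        if st[i,4]>40:
            P=W[l==i];zt=np.percentile(P[:,2],95)
            print(np.round(c[i]),np.round(zt,3),np.round(P[:,2].min(),3),'all',rect(P),'top',rect(P[P[:,2]>zt-.008]))
t=cv2.imread('pics/top0.png')[140:230,110:430];s=cv2.imread('pics/side0.png')[130:350,190:330]
cv2.imwrite('pics/c1.png',np.vstack([cv2.resize(t,(800,225),interpolation=3)]))
cv2.imwrite('pics/c2.png',cv2.resize(s,(380,597),interpolation=3))
a=cv2.resize(t,(780,219),interpolation=3);b=np.rot90(s); b=cv2.resize(b,(594,378),interpolation=3)
o=np.zeros((598,780,3),np.uint8);o[:219]=a;o[220:598,:594]=b;cv2.imwrite('pics/c.png',o)
E
```

```text
top
[ 93. 159.] 0.289 0.02 all (array([500. , 649.1]), array([499.9,  12.9]), 0.4, 4868) top (array([501. , 647.1]), array([ 11.7, 496. ]), 89.9, 425)
[142. 107.] 0.29 0.02 all (array([682.3, 482.2]), array([ 19.1, 135. ]), 87.6, 1028) top (array([683.3, 486.9]), array([  9.6, 131.7]), 87.6, 95)
[418.  99.] 0.176 0.02 all (array([ 745.4, -547.6]), array([  9.1, 304.4]), 0.0, 1105) top (array([ 748.6, -537.5]), array([277.4,   2.8]), 90.0, 84)
[170. 169.] 0.096 0.021 all (array([477.5, 401.8]), array([65.3, 66.5]), 19.4, 333) top (array([476.7, 402.3]), array([62.9, 60.1]), 88.6, 225)
[283. 171.] 0.173 0.02 all (array([465.3,  -4.2]), array([ 37.8, 188.5]), 1.6, 324) top (array([465. ,  -4.8]), array([ 37.3, 186.9]), 1.2, 54)
[394. 173.] 0.074 0.021 all (array([ 459.3, -445.6]), array([100.4, 124.2]), 5.3, 838) top (array([ 460.2, -445.1]), array([ 97.5, 122.6]), 6.7, 682)
[212. 169.] 0.042 0.02 all (array([482.7, 248.7]), array([106.3,  38.7]), 89.6, 315) top (array([482.5, 250.1]), array([103.4,  38.2]), 89.6, 264)
[354. 171.] 0.067 0.021 all (array([ 472.6, -294.1]), array([36.9, 6
[... 1294 characters left out ...]
, -303.9]), array([61.9, 83.8]), 18.9, 800) top (array([ 346.6, -303.1]), array([61.2, 83.4]), 17.5, 607)
[282. 316.] 0.066 0.02 all (array([ 472.7, -298.2]), array([36.6, 66.9]), 12.7, 388) top (array([ 473.3, -296.7]), array([32.2, 46.6]), 12.1, 160)
[405. 356.] 0.14 0.02 all (array([ 746.5, -492.7]), array([  6.9, 192.2]), 0.0, 1088) top (array([ 748.6, -500.4]), array([  2.8, 176.8]), 0.0, 105)
[285. 361.] 0.072 0.021 all (array([ 459.5, -443.7]), array([ 99.9, 128.4]), 4.1, 1832) top (array([ 459.7, -445. ]), array([ 99.7, 125.8]), 4.1, 1716)
[238. 367.] 0.039 0.02 all (array([ 348.6, -437.4]), array([92.4, 95.2]), 84.0, 618) top (array([ 348.5, -437.4]), array([92.7, 94.9]), 84.9, 517)
```

View pics/c.png

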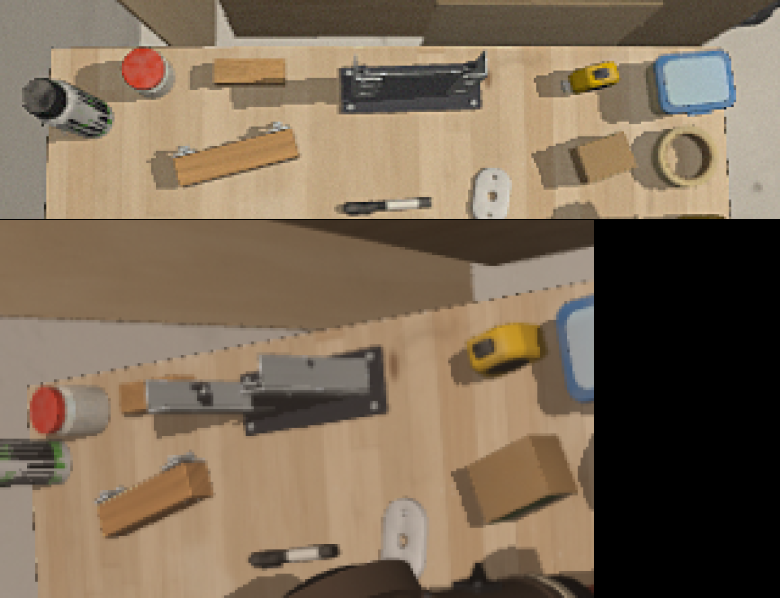

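Enough to set out: the ledge is at about (0.347, 0.268) with yaw 14.5° and its tabs toward +x. The rack front is at x≈0.447, and the tape is at (0.473, -0.295). I'll take close wrist looks at the rack and then the ledge.

```bash
cat >> h.py <<'E'
def down(yawdeg): return (R.from_euler('z',yawdeg+90,degrees=True)*R.from_euler('x',180,degrees=True)).as_quat()
E
python3 - <<'E'
from h import *
from meas import *
m.move_pose([0.38,-0.005,0.36],down(1.5))
s=cam('wrist');save(s,'w_rack.png');np.savez('w_rack',W=s['W'])
print(s['hand_eye'])
W=s['W']
print('rack top',rect(sel(W,.4,.6,-.15,.15,.16,.18)),np.nanmax(sel(W,.4,.6,-.15,.15,.1,.25)[:,2]))
print('foot',rect(sel(W,.3,.6,-.15,.15,.003,.012)))
m.move_pose([0.32,0.26,0.30],down(14.5))
s=cam('wrist');save(s,'w_ledge.png');np.savez('w_ledge',W=s['W']);W=s['W']
P=sel(W,.25,.45,.13,.4,.035,.06); print(rect(P)); P=sel(W,.25,.45,.13,.4,.036,.0425);print(rect(P)); print(m.current_t(),m.current_joint_positions())
a=cv2.imread('pics/w_rack.png');b=cv2.imread('pics/w_ledge.png');cv2.imwrite('pics/w1.png',np.hstack([a,b])[:, :][::1,::1] if 0 else cv2.resize(np.vstack([a,b]),(448,600) if 0 else (400,600)))
E
```

```text
[[-4.89529652e-04 -9.61872207e-01 -2.73498844e-01  7.54439582e-02]
 [ 9.99999799e-01 -3.60703183e-04 -5.21315502e-04 -1.32408681e-03]
 [ 4.02786989e-04 -2.73499044e-01  9.61872190e-01 -1.61836118e-01]
 [ 0.00000000e+00  0.00000000e+00  0.00000000e+00  1.00000000e+00]]
rack top (array([461. ,  -4.4]), array([187. ,  37.8]), 88.6, 623) 0.1736261257992467
foot (array([403.7, -18.8]), array([223. , 250.9]), 3.9, 5964)
(array([398.3, 286.8]), array([150.3, 195.6]), 14.6, 6011)
(array([398.2, 286.6]), array([149.8, 195.2]), 14.6, 5695)
3.4333 [ 0.20458745  0.03485135 -0.9952689   1.90771494  0.03158946  1.21527144
 -0.55122283]
```

View pics/w1.png

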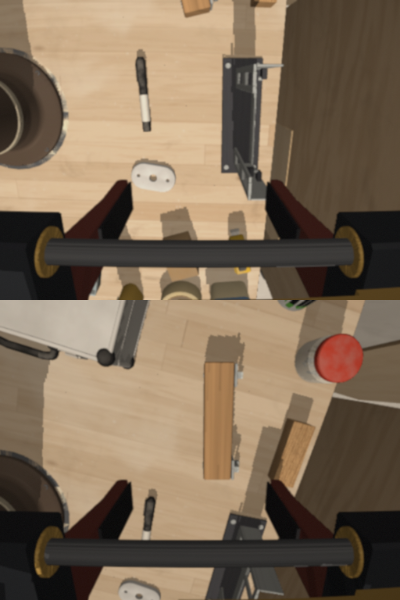

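Upper image: the rack's foot edge runs vertically at column 222, so it's nearly parallel to the tool. Lower image: the ledge is at (219,420) with tabs on its right (+x) side and the offcut at (292,455). Next I'll refine the rack yaw and the ledge pose with cleaner masks.

```bash
python3 - <<'E'
import numpy as np,cv2
from meas import *
def edge(P,ax,pos,q):  # extremes of axis 0 per y bin, line fit
    ys=np.arange(P[:,1].min()+.006,P[:,1].max()-.006,.004);o=[]
    for y in ys:
        p=P[abs(P[:,1]-y)<.003,0]
        if len(p)>2:o.append((y,np.percentile(p,q)))
    return np.array(o)
for f in('w_rack','top','side'):
    W=np.load(f+'.npz')['W']
    T=sel(W,.43,.52,-.13,.13,.16,.18)
    for nm,c in(('L',T[T[:,1]>.04]),('R',T[T[:,1]<-.04])):
        print(f,nm,len(c),'x',np.round(np.percentile(c[:,0],[2,10,50,90,98]),4),'y',np.round(np.percentile(c[:,1],[2,50,98]),4),'z',np.median(c[:,2]))
W=np.load('w_rack.npz')['W'];im=cv2.imread('pics/w_rack.png').astype(int)
mk=(im.max(2)<95)&(W[...,2]>-.01)&(W[...,2]<.02)&(W[...,0]>.40)&(W[...,0]<.5)&(abs(W[...,1])<.14)
F=W[mk];o=edge(F,0,0,3);p=np.polyfit(o[:,0],o[:,1],1);print('foot front',p,np.degrees(-np.arctan(p[0])),'y',np.percentile(F[:,1],[1,99]),len(o),np.std(o[:,1]-np.polyval(p,o[:,0])))
for f,zz in(('w_ledge',.03),('top',.03),('side',.03)):
    W=np.load(f+'.npz')['W'];P=sel(W,.25,.5,.1,.45,zz,.05)
    c=np.array([.3465,.268]);a=np.radians(14.6)
    for _ in range(3):
        Rm=np.array([[np.cos(a),-np.sin(a)],[np.sin(a),np.cos(a)]])
        L=(P[:,:2]-c)@Rm
        B=L[(abs(L[:,0])<.06)&(abs(L[:,1])<.12)]
        fr=edge(B,0,0,1);fr=fr[abs(fr[:,0])<.085];k=np.polyfit(fr[:,0],fr[:,1],1)
        y0,y1=np.percentile(B[:,1],[.5,99.5])
        mid=B[abs(B[:,1])<.05]; 
        a-=np.arctan(k[0])
        c=c+Rm@np.array([k[1]+.023,(y0+y1)/2])
    print(f,c,np.degrees(a),y1-y0,'mid width',np.percentile(mid[:,0],[1,99]))
E
```

```text
w_rack L 324 x [0.4445 0.4447 0.4472 0.4722 0.48  ] y [0.0538 0.0789 0.0885] z 0.1714180744670523
w_rack R 299 x [0.4498 0.4502 0.4533 0.4714 0.4754] y [-0.0975 -0.0929 -0.0622] z 0.17058556835383765
top L 30 x [0.4447 0.4449 0.4471 0.4711 0.4794] y [0.0561 0.0815 0.0884] z 0.17100333520264455
top R 36 x [0.4497 0.4501 0.4543 0.4801 0.4849] y [-0.0975 -0.0941 -0.0647] z 0.17095905673420442
side L 53 x [0.4476 0.4493 0.462  0.4801 0.4833] y [0.0515 0.0845 0.0892] z 0.16763101661674262
side R 64 x [0.4521 0.4527 0.4657 0.4849 0.4905] y [-0.0996 -0.0961 -0.065 ] z 0.16896171560881817
foot front [-0.03287583  0.42533091] 1.88296788842052 y [-0.10955817  0.10557843] 53 0.000579338120236375
w_ledge [0.34855167 0.27107294] 14.521882204342889 0.18682901126651513 mid width [-0.02297686  0.02187948]
top [0.34910993 0.26930869] 14.804107908084134 0.18519158842766428 mid width [-0.02414325  0.02105908]
side [0.35187744 0.26889016] 13.648381585744817 0.19331852774687094 mid width [-0.02469585  0.02092862]
```

Rack: origin (0.4473, -0.0045), yaw 1.95°. Ledge: (0.3487, 0.270), yaw 14.6°. The widths match the given sizes, so I'll grasp it.

```bash
cat >> h.py <<'E'
RO=np.array([.4473,-.0045,0]);RY=1.95
def rk(x,y,z): return RO+R.from_euler('z',RY,degrees=True).apply(np.array([x,y,z])/1000)
E
python3 - <<'E'
from h import *
q=down(14.6)
m.move_pose([.3487,.270,.12],q)
m.move_linear([.3487,.270,.009],velocity=.08)
m.gripper_to(0.03,f_grip=40)
print('w',m.current_width(),m.current_gripper_force(),m.current_position())
m.move_linear([.3487,.270,.22],velocity=.12)
m.move_pose(rk(-110,0,220),down(RY))
m.move_linear(rk(-75,0,123),velocity=.1)
print(m.current_t(),m.current_width(),m.current_force(),m.current_position())
s=cam('wrist');save(s,'w2.png');np.savez('w2',W=s['W']);t=cam('side');save(t,'s2.png');np.savez('s2',W=t['W'])
c=cv2.imread('pics/s2.png')[110:290,190:330]
cv2.imwrite('pics/v2.png',np.hstack([cv2.imread('pics/w2.png')[::1,:400],cv2.resize(c,(299,384),interpolation=3)]))
E
```

```text
w 0.045716128497065966 39.989962577819824 [0.34878336 0.27004998 0.00902459]
10.6167 0.046012475156661 [ 0.109657   -0.74772934 -2.97203717] [ 0.37254025 -0.00684756  0.12333686]
```

View pics/v2.png

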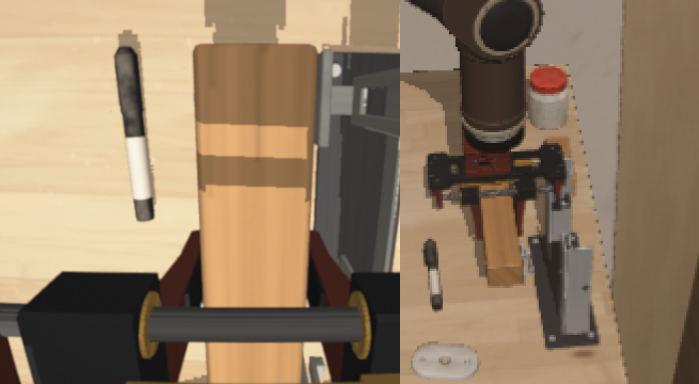

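The ledge is held level with its +y end at (255,45) and the tabs facing the rack. I'll check its end positions in the rack frame.

```bash
python3 - <<'E'
from h import *
from meas import *
for f in('w2','s2'):
    P=sel(np.load(f+'.npz')['W'],.3,.5,-.15,.15,.135,.172)
    L=R.from_euler('z',-RY,degrees=True).apply(P-RO)*1000
    B=L[(L[:,0]>-105)&(L[:,0]<-48)]
    print(f,len(B),'y',np.percentile(B[:,1],[.3,1,99,99.7]))
    T=B[B[:,2]>145]
    for lo,hi in((-95,-60),(-60,-30),(30,60),(60,95)):
        b=T[(T[:,1]>lo)&(T[:,1]<hi)]
        if len(b)>10:print(lo,len(b),'x',np.percentile(b[:,0],[2,50,98]).round(1),'z',np.median(b[:,2]).round(1))
    U=L[(L[:,2]>160)&(L[:,0]>-10)] ; print('upright y',np.percentile(U[:,1],[1,99]) if len(U) else '')
E
```

```text
w2 37483 y [-55.95518112 -53.15693943  94.25294923  95.22875141]
-60 3972 x [-98.  -75.9 -53.7] z 154.2
30 8659 x [-97.9 -76.  -54.1] z 154.1
60 13302 x [-97.7 -73.4 -50.2] z 154.1
upright y [57.46381613 92.35922588]
s2 720 y [-98.58554592 -97.27812485  64.75130387  67.91947756]
-95 173 x [-96.4 -72.2 -48.3] z 153.8
-60 126 x [-96.5 -74.  -52.3] z 153.8
30 60 x [-92.9 -70.4 -49.7] z 154.4
60 27 x [-94.2 -73.3 -50.5] z 154.7
upright y [-96.95426555  92.60910157]
```

The ledge is within about 1 mm of nominal. I'll insert it and lower it onto the catches.

```bash
python3 - <<'E'
from h import *
inv=lambda:(R.from_euler('z',-RY,degrees=True).apply(np.array(m.current_position())-RO)*1000).round(1)
print(m.move_linear(rk(-24,0,123),velocity=.05,f_stop=8),inv(),m.current_force())
p=inv()
m.move_linear(rk(p[0]-1,p[1],123),velocity=.03)
f0=np.array(m.current_force())
print(m.move_linear(rk(p[0]-1,p[1],92),velocity=.03,f_stop=12),inv(),np.array(m.current_force())-f0,m.current_t(),m.current_width())
E
```

```text
False [-25.3   0.  122.5] [-6.02430513  0.29889183 -3.24244785]
True [-26.8  -0.   99.8] [ 3.04230929 -0.47888584 -3.74868014] 12.875 0.045624835403732834
```

```bash
python3 - <<'E'
from h import *
m.pause(.3)
print(m.current_position(),m.current_force(),m.current_wrist_torque())
s=cam('wrist');save(s,'w3.png');t=cam('side')
save(t,'s3.png')
c=cv2.imread('pics/s3.png')[150:290,210:320]
cv2.imwrite('pics/v3.png',np.hstack([cv2.imread('pics/w3.png')[:,100:],cv2.resize(c,(302,384),interpolation=3)]))
from meas import *
P=sel(s['W'],.38,.46,-.13,.13,.11,.16);L=R.from_euler('z',-RY,degrees=True).apply(P-RO)*1000
for a,b in((-60,-40),(0,20),(40,60),(75,92)):
    k=L[(L[:,1]>a)&(L[:,1]<b)&(abs(L[:,0]+27)<15)];print(a,len(k),np.median(k[:,2]) if len(k) else '')
E
```

```text
[ 0.42051181 -0.0054243   0.10005613] [ 5.94096511  0.82279726 -7.25423376] [ 0.05344818 -1.12228665  0.09798974]
-60 1605 130.9443511288577
0 3089 130.9183368309069
40 3946 130.87342598671998
75 4045 130.83630608041395
```

View pics/v3.png

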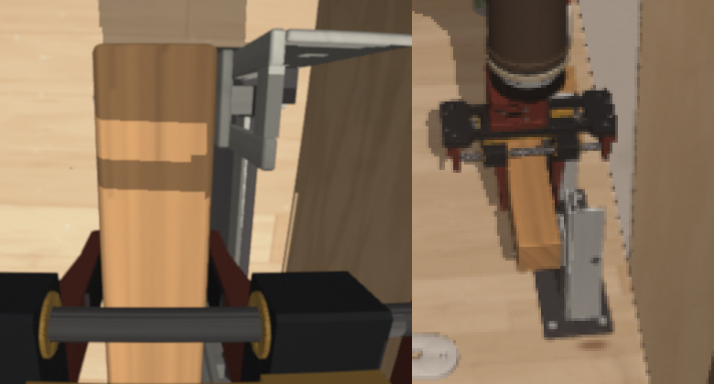

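The ledge is hooked and level, about 11 mm above home, and is being pulled in +x, so I backed off slightly too far. I'll ease it back in by 1.5 mm and read the force.

```bash
python3 - <<'E'
from h import *
inv=lambda:(R.from_euler('z',-RY,degrees=True).apply(np.array(m.current_position())-RO)*1000).round(1)
for x,z in((-26,100),(-25.3,100),(-25.3,99)):
    m.move_linear(rk(x,0,z),velocity=.03);m.pause(.2)
    print(inv(),np.array(m.current_force()).round(1))
E
```

```text
[-26.8  -0.   99.7] [-2.6  0.6 -4.6]
[-26.8  -0.1  99.6] [-5.   0.3 -1.6]
[-26.8  -0.2  98.5] [-5.2  0.8 -2.8]
```

```bash
python3 - <<'E'
from h import *
inv=lambda:(R.from_euler('z',-RY,degrees=True).apply(np.array(m.current_position())-RO)*1000).round(1)
m.move_linear(rk(-26.4,0,98.5),velocity=.03);m.pause(.1);print(inv(),np.array(m.current_force()).round(1))
for z in (97,95,93,91,89,87.5):
    r=m.move_linear(rk(-26.4,0,z),velocity=.03,f_stop=35);m.pause(.1)
    print(r,inv(),np.array(m.current_force()).round(1),m.current_wrist_torque()[0])
    if r: break
print(m.current_t())
E
```

```text
[-26.7  -0.1  98.4] [-4.2 -0.1 -2.2]
False [-26.8  -0.1  96.8] [-3.5 -0.3 -5.3] -0.18845821923818856
False [-26.8  -0.   94.8] [-5.5 -0.5 -6.1] -0.08623236394083701
False [-26.8  -0.   92.8] [-5.2  0.1 -6.5] -0.03988745025195827
False [-26.2   0.   90.8] [ -1.2   0.8 -15.3] -0.0060400122733234776
False [-25.4   0.2  89.5] [-0.5  0.  -3.7] 0.0030113522176914813
False [-25.3   0.1  88.7] [-5.7 -0.9 13.5] -0.033582386561425995
17.075
```

It went down and now bottoms at home height (88.7 against a nominal 89). I'll release, then press each end with closed fingers to make sure it's locked.

```bash
python3 - <<'E'
from h import *
inv=lambda:(R.from_euler('z',-RY,degrees=True).apply(np.array(m.current_position())-RO)*1000).round(1)
m.gripper_to(.062);m.move_linear(rk(-26.5,0,180),velocity=.12);m.gripper_to(0.0)
for y in(75,-75):
    m.move_linear(rk(-27,y,180),velocity=.2);m.move_linear(rk(-27,y,126),velocity=.1)
    r=m.move_linear(rk(-27,y,112),velocity=.025,f_stop=22);print(y,r,inv(),np.array(m.current_force()).round(1))
    m.move_linear(rk(-27,y,180),velocity=.12)
m.move_linear(rk(-100,-60,240),velocity=.25)
t=cam('side');s=cam('wrist');save(s,'w4.png');save(t,'s4.png')
from meas import *
for s in(s,t):
    P=sel(s['W'],.38,.455,-.13,.13,.1,.16);L=R.from_euler('z',-RY,degrees=True).apply(P-RO)*1000
    for a,b in((-92,-75),(-60,-40),(0,20),(40,60),(75,92)):
        k=L[(L[:,1]>a)&(L[:,1]<b)&(L[:,0]<-15)&(L[:,0]>-40)];print(a,len(k),np.median(k[:,2]).round(1) if len(k) else '')
    T=L[(L[:,2]>114)&(L[:,2]<123)&(abs(L[:,1])<50)];print('x',np.percentile(T[:,0],[2,98]))
print(m.current_t())
E
```

```text
75 True [-26.6  75.  118.3] [-3.3 -1.8 15.6]
-75 True [-26.6 -75.3 118.3] [-3.5 -0.5 15.1]
-92 532 118.4
-60 684 118.3
0 791 118.3
40 879 118.3
75 616 118.2
x [-50.86594052  -7.31879818]
-92 41 117.6
-60 45 117.7
0 37 117.8
40 40 118.0
75 27 117.6
x [-48.67259354  -4.48980413]
25.1083
```

Both ends sit level at home (top at z 118.3 mm, firm stop at each). A gentle lift test will show whether it's locked; in the same script I'll measure the tape from close by.

```bash
python3 - <<'E'
from h import *
from meas import *
inv=lambda:(R.from_euler('z',-RY,degrees=True).apply(np.array(m.current_position())-RO)*1000).round(1)
m.gripper_to(.062);m.move_linear(rk(-27,0,140),velocity=.25);m.move_linear(rk(-27,0,95),velocity=.12)
m.gripper_to(.03,f_grip=25);a=inv()
r=m.move_linear(rk(a[0],0,a[2]+8),velocity=.03,f_stop=12);print(r,a,inv(),m.current_force())
m.move_linear(rk(a[0],0,a[2]),velocity=.03)
m.gripper_to(.062);m.move_linear(rk(-27,0,200),velocity=.2)
m.gripper_to(.08)
m.move_pose([.45,-.36,.26],down(13))
s=cam('wrist');save(s,'w5.png');np.savez('w5',W=s['W'])
for z0,z1 in((.02,.075),(.055,.075)):
    P=sel(s['W'],.42,.53,-.36,-.23,z0,z1);print(rect(P),P[:,2].max())
print(m.current_t())
E
```

```text
True [-26.6  -0.2  95.7] [-26.8  -0.2  97.2] [ 1.91620998  0.36863155 -3.34357567]
(array([ 472.8, -293.9]), array([36.8, 68.4]), 13.0, 2197) 0.06861584936061288
(array([ 473.7, -296.3]), array([34.6, 51.4]), 13.4, 1578) 0.06861584936061288
31.2833
```

View pics/w5.png

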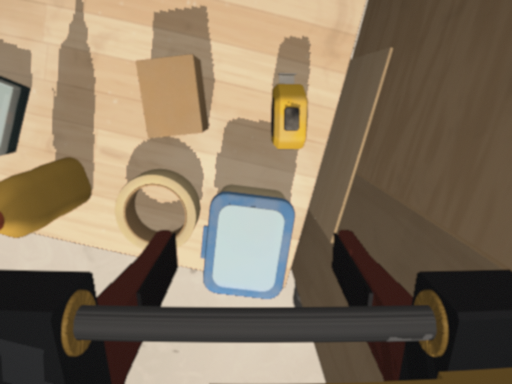

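The lift stopped after 1.5 mm, so it's locked. The tape is at (288,115) with its hook at (287,76) on the +y side, centred at (0.4728, -0.294) with yaw 13°. I'll pick it up after a clearance check behind it.

```bash
python3 - <<'E'
from h import *
from meas import *
inv=lambda:(R.from_euler('z',-RY,degrees=True).apply(np.array(m.current_position())-RO)*1000).round(1)
P=np.vstack([sel(np.load(f+'.npz')['W'],.5,.75,-.38,-.2,.03,.4) for f in('w5','top')])
xm=np.percentile(P[:,0],1) if len(P) else 9;print('behind',xm)
assert xm>.575 or not len(P) or len(P[(P[:,0]<.575)&(P[:,0]>.51)])<5
c=[.4728,-.294]
m.move_pose([*c,.12],down(13));m.move_linear([*c,.023],velocity=.1)
m.gripper_to(.02,f_grip=25);print(m.current_width())
m.move_linear([*c,.24],velocity=.2)
m.move_pose(rk(-27,0,240),down(RY))
m.move_linear(rk(-27,0,150),velocity=.12)
r=m.move_linear(rk(-27,0,136),velocity=.03,f_stop=4);m.pause(.2)
print(r,inv(),m.current_width(),m.current_t(),m.current_force())
E
```

```text
behind 0.5000117512321041
0.034680369252101106
True [-26.3  -0.4 141.4] 0.03390429286926923 37.675 [ 1.90747135 -0.64736577  2.1589159 ]
```

Contact at 141.4 mm, as expected (118.3 + 23). I'll release, retreat and check.

```bash
python3 - <<'E'
from h import *
from meas import *
m.gripper_to(.056);m.pause(.2);m.move_linear(rk(-27,0,260),velocity=.15);m.move_linear(rk(-110,-60,300),velocity=.25)
s=cam('wrist');t=cam('side');save(s,'w6.png')
c=t['img'][130:350,190:330,::-1];cv2.imwrite('pics/v6.png',np.hstack([cv2.imread('pics/w6.png'),cv2.resize(c,(244,384),interpolation=3)]))
for q in(s,t):
    P=sel(q['W'],.38,.46,-.09,.09,.172,.2);L=R.from_euler('z',-RY,degrees=True).apply(P-RO);print('tape',rect(L),np.median(L[:,2]))
    P=sel(q['W'],.38,.455,-.13,.13,.1,.14);L=R.from_euler('z',-RY,degrees=True).apply(P-RO)*1000
    for a,b in((-92,-60),(60,92)):
        k=L[(L[:,1]>a)&(L[:,1]<b)&(L[:,0]<-15)&(L[:,0]>-40)];print(a,len(k),np.median(k[:,2]).round(1))
print(m.current_t())
E
```

```text
tape (array([-20. ,   5.4]), array([177.4,  58.3]), 86.6, 2773) 0.17945928271057254
-92 721 118.3
60 995 118.1
tape (array([-19.9,   2.2]), array([170.2,  52.6]), 88.9, 158) 0.17929280991737562
-92 71 117.1
60 7 119.3
40.1167
```

View pics/v6.png

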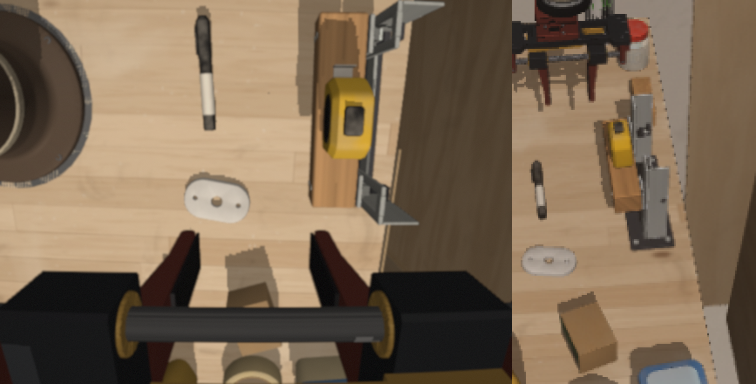

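The picture shows the tape upright in the middle of the ledge at (347,118). The ledge is level and home at both ends, and the bystanders are untouched. Handing in.

```bash
python3 -c "
from rig import manip as m
print(m.sign_off())"
```

```text
the job is handed in; nothing more can be done
None
```

The ledge is hung on the upper slots and held against a light lift test at its centre, the tape measure stands upright lengthwise in its middle, and the job was handed in at about 40 s; no verdict was returned.

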